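Lift a connector housing out of the sloping bin and seat it on the wiring jig

ROBOT

A 7-joint arm with a two-finger parallel gripper is mounted at the origin on the work surface. World frame = base frame: x ahead of the robot, y to its left, z up, the work surface at z = 0. Lengths are in m, angles in rad, forces in N, time in s.
With the tool pointing down it reaches from about 0.4 to 0.85 m from the base axis. Payload 10.4 kg.
Tool frame: the origin (TCP) lies midway between the tips of the shut fingers; the grasp point (between the pads) lies 19 mm behind it; z points along the fingers, y is the line along which they close (so a half turn about z gives the same grasp; the last joint's range is limited). The gripper opens to 87 mm and grips with 3 to 60 N. Pads are 19 mm wide; open, the fingers measure 117 mm over their backs; the gripper's body (75 mm by 190 mm) begins 51 mm behind the grasp point.
Start: joints at [1.121, 0.332, -0.065, 1.46, 0.022, 1.35, -0.088], TCP at [0.259, -0.569, 0.223] pointing down, gripper open.
Joint ranges: [-2.6, 2.6], [-0.5, 2.12], [-1.47, 1.34], [0.16, 2.42], [-1.27, 4.41], [0.06, 2.06], [-2.6, 2.6]. Speed limits (rad/s): [2.22, 2.22, 2.79, 2.79, 3.14, 3.14, 3.14].

INTERFACE

Orientations are given as a unit quaternion [x, y, z, w].
In Python, from bench import r gives the robot as it stands.
- The arm moves only by the tool move_arm, never from a script. Its argument "targets" is a list of rows, each a list of 3 entries, a list of its own where there are three numbers: the shift along the tool's x, y, z in cm, then the turn, a rotation vector about the tool's x, y, z in rad, then the opening in per cent of the stroke, from 0 (shut) to 100 (fully open). In form: [[[x, y, z], [wx, wy, wz], gripper], ...]. A call has 1 to 20 rows; each row shifts and turns the commanded pose from where the row before left it, along the tool's axes as they then stand; what a row does not reach is not made up. A row lasts 1/8 s, in which the tool goes at most 62.5 mm and 10.7 degrees, less where a joint would pass 70% of its speed; a pose out of reach is approached as far as the arm can. A call with a gripper value outside its range is refused whole. The fingers move at their own pace and stop on an object; "grip_force" is the grip in N (left out, the last holds). Time passes only in rows, so rows that do not move let the fingers close. It gives the time, the measured TCP pose, the force, the opening and the grip force at its end, in the units of the state.
- r.read_state(): the state, without advancing time (a new reading comes with each control period).
- r.camera(name): name is "side" or "top" or "wrist"; returns a dict with "image" (480x640x3 uint8, blue, green, red), "vertical_fov" (degrees; the focal length in pixels is half the picture's height over the tangent of half this angle, whatever the lens; pixels are square), "cx", "cy" (the principal point, pixels), "cam_to_world" (4x4, takes a point from camera to world coordinates). Camera axes: x right, y down, z forward; pixel columns grow to the right and rows downward; lengths in m; the calibration is good to about 2 mm. A picture is of the moment at which its call begins. There is no depth.
- r.close_job(): hands the job in; it is judged then, once.
The state is a dict: "time": time; "joint_positions": joint angles; "joint_vel": joint speeds; "joint_torque": joint torques, N m; "ee_pos": TCP position; "eef_rot": TCP orientation; "ft_force": force on the tool from outside, world axes, zero at the start; "torque": the same for the moment, N m; "width": finger opening in m; "grip_force": force on a finger pad.
Only numpy, scipy, OpenCV 4.12 (cv2) and the standard library are available. Lean on these libraries where they do the work, as an engineer would, in place of code of your own. Each camera call takes 0.05 s, during which the arm holds its last target. There are 200 camera calls.

TASK

Take the flanged connector housing out of its sloping parts bin, turn it level and lower it gently over the two locating pins of the steel wiring jig, keeping hold of it until its flange rests flush on the jig; then let go. Either way round will do. Leave the hood in the other bin, the reel, the dish and the screwdriver where they are.

Things in the scene. Friction and masses are not known exactly. Their poses are not given: they have to be found in the camera images.
- housing: The part to move: grey die-cast metal housing, 0.2 to 0.35 kg. Flange 130 (x) x 64 (y) x 6 mm with four 9.5 mm through holes at x = +-54, y = +-22 mm; from it rises a shell 92 x 44 mm, 48 mm above the underside. Origin at the centre of the flange's underside, z out through the shell. It starts flange-down on the 25 degree floor of either bin, x up the slope, 13 mm short of the front wall.
- housing_grip (a point): Point of the housing 30 mm above its origin along its z, midway between the shell's flat long sides (44 mm apart across y), which are clear between x = +-33 mm; beyond, at x = +-37, z = 34 mm, small locking studs stick 5 mm out. Axes as the housing.
- hood: Bystander in the other bin: mating hood of like grey metal, 128 x 50 x 55 mm, smooth without flange or holes, with a round cable gland 24 mm long at its upper end. Origin at the centre of its underside; z out of its top.
- rack: Fixed steel rack, two open black bins side by side (centres at y = +-64.5 mm). Origin on the bench under the middle. Floors slope 25 degrees, low end towards -x; floor 72 mm high at the origin. A bin is 200 mm long down the slope, 125 mm wide inside; its walls stand 50 mm square off the floor, but 38 mm at the front and along the first 50 mm of the sides. Rear rim 162 mm above the bench.
- jig: Fixed dark steel wiring jig: base 200 x 130 x 18 mm, two uprights and a flat windowed top plate 172 x 88 mm, its top 84 mm above the bench; nothing stands above it but the pins. Origin on the bench under the middle; x along its length, z up.
- jig_seat (a point): Centre of the jig's flat top face (84 mm above the bench), where the housing's origin belongs; axes as the jig.
- pin_a (a point): Tip of the locating pin at x = +54, y = +22 mm of the jig: 6.4 mm diameter, 15 mm tall, upper 5 mm tapered.
- pin_b (a point): Tip of the like locating pin at x = -54, y = -22 mm of the jig.
- reel: Bystander: steel-grey reel standing on end, 64 mm diameter, 52 mm tall. Origin at the centre of its underside.
- dish: Bystander: round aluminium dish, 110 mm diameter, 30 mm tall. Origin at the centre of its underside.
- driver: Bystander: screwdriver with black handle, 190 mm long, lying on the bench. Origin under its middle.

How it is judged:
By the outcome, as a careful person would: the job done as asked, in the order asked, and still so for the second after the job is handed in, with the robot touching nothing.
It also fails if it takes over 42 s, if anything falls off the work surface, if the arm or the gripper's body presses on something with over 40 N, if the wrist force passes 120 N, or if a joint passes its speed limit or range.

## Working session

There is one attempt and no reset: what is moved stays moved. The work goes in short steps, Python scripts to look and compute and a tool call to move; the robot and the scene stay as the last step left them, time stands still between calls to the robot, and variables do not carry over. Pictures are saved under pics/ and viewed, at most 10 in all, crops included, and the job is handed in when it is done.

Besides the shell and the picture viewer there is one more tool, called in YAML: its name, and indented under it one key for each argument. move_arm: Moves the arm, as the interface text tells. Its arguments: {"type":"object","properties":{"targets":{"type":"array"},"grip_force":{"type":"number"}},"required":["targets"]}

```bash
mkdir -p pics; ls; python3 - <<'E'
from bench import r
import cv2,numpy as np
s=r.read_state();print(s)
for n in("top","side"):
    c=r.camera(n);cv2.imwrite(f"pics/{n}0.png",c["image"]);print(n,c["vertical_fov"],c["cx"],c["cy"],np.round(c["cam_to_world"],3).tolist())
E
```

```text
pics
{'time': 0.0, 'joint_positions': array([ 1.12141283,  0.33287628, -0.06471128,  1.46089867,  0.02160347,
        1.34989752, -0.08848371]), 'joint_vel': array([ 1.63711868e-03, -4.87332003e-04, -1.76115777e-03,  8.10654321e-04,
        7.99376341e-04, -5.30493854e-04, -8.93906460e-05]), 'joint_torque': array([-1.52945449e-03, -6.23256969e+01,  2.32926279e-02, -3.89891267e+01,
       -6.14477182e-02,  3.98112356e-02,  1.55512544e-04]), 'ee_pos': array([ 0.25856389, -0.56860309,  0.22177158]), 'eef_rot': array([ 9.7731295e-01,  2.1179924e-01, -1.7685070e-04, -6.6907917e-04]), 'ft_force': array([-0.48277773,  1.28485299,  0.66549292]), 'torque': array([0.03710804, 0.01837664, 0.02664929]), 'grip_force': 0.0, 'width': 0.08730632871180206}
top 57.45399482952555 313.74239713078805 239.8518385796441 [[-0.003, -0.996, 0.09, 0.494], [-1.0, 0.005, 0.018, -0.009], [-0.019, -0.089, -0.996, 1.123], [0.0, 0.0, 0.0, 1.0]]
side 48.15124785571587 313.166112667352 239.72844643094336 [[-0.897, -0.31, 0.314, 0.111], [-0.441, 0.645, -0.624, 0.865], [-0.01, -0.698, -0.716, 1.09], [0.0, 0.0, 0.0, 1.0]]
```

View pics/top0.png

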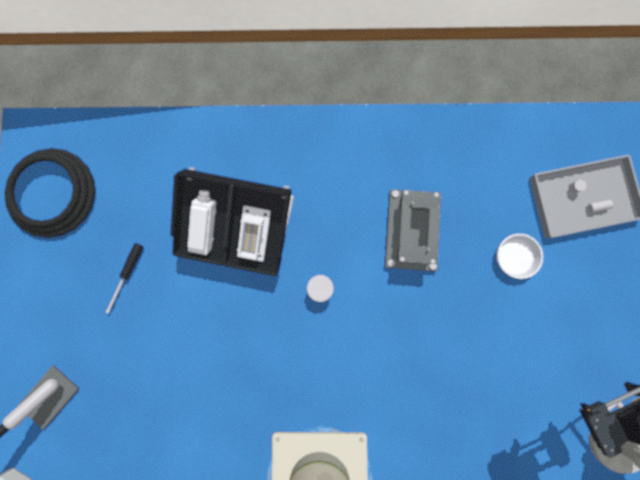

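View pics/side0.png

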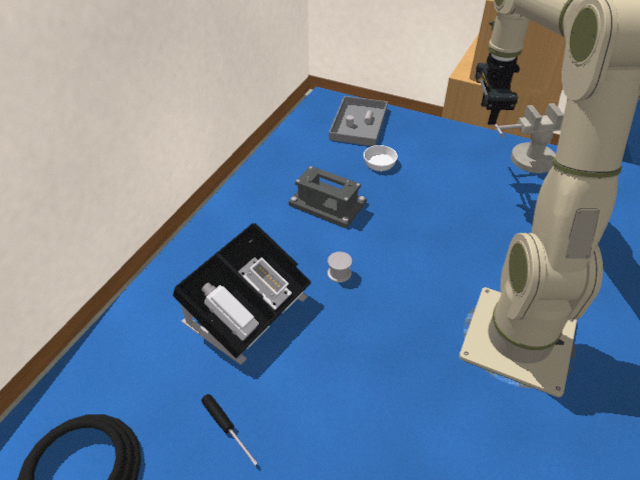

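The top view shows the housing (white blob with contact insert) in the right-hand bin near (253,233), the hood at (202,225), the jig at (413,230), the reel at (320,289) and the dish at (520,257). The side view agrees: housing at (267,282), jig at (328,195).

```bash
cat > h.py <<'E'
import numpy as np,cv2
from scipy.spatial.transform import Rotation as R
def ray(c,u,v):
    f=240/np.tan(np.radians(c["vertical_fov"])/2);T=np.array(c["cam_to_world"])
    return T[:3,3],T[:3,:3]@np.array([(u-c["cx"])/f,(v-c["cy"])/f,1.])
def onz(c,p,z):
    o,d=ray(c,*p);return o+d*(z-o[2])/d[2]
def proj(c,P):
    f=240/np.tan(np.radians(c["vertical_fov"])/2);q=np.linalg.inv(c["cam_to_world"])@np.r_[P,1]
    return np.array([c["cx"]+f*q[0]/q[2],c["cy"]+f*q[1]/q[2]])
def delta(s,P,Rt):
    "shift in tool axes (cm) and rotvec from state pose to target"
    R0=R.from_quat(s["eef_rot"]);return np.round(100*R0.inv().apply(P-s["ee_pos"]),2),np.round((R0.inv()*Rt).as_rotvec(),3)
E
python3 - <<'E'
from bench import r
from h import *
c=r.camera("top");im=c["image"];g=im.max(2).astype(int);sat=g-im.min(2)
def blobs(m,box):
    x0,y0,x1,y1=box;k=np.zeros(m.shape,np.uint8);k[y0:y1,x0:x1]=m[y0:y1,x0:x1]
    cs=cv2.findContours(k,cv2.RETR_EXTERNAL,cv2.CHAIN_APPROX_NONE)[0]
    return max(cs,key=cv2.contourArea)
w=blobs((g>140)&(sat<40),(234,195,276,270));b=cv2.boxPoints(cv2.minAreaRect(w));print("housing px",b.tolist())
print("housing pts z~.066",[np.round(onz(c,p,.07),3).tolist() for p in b], np.round(onz(c,b.mean(0),.07),3))
k=blobs((g<60),(160,160,300,290));b=cv2.boxPoints(cv2.minAreaRect(k));print("rack px",b.round(1).tolist());print(cv2.approxPolyDP(k,6,True)[:,0].tolist())
j=blobs((sat<60)&(g<150),(375,180,450,280));b=cv2.boxPoints(cv2.minAreaRect(j));print("jig base px",b.round(1).tolist(),[np.round(onz(c,p,.018),3).tolist() for p in b],np.round(onz(c,b.mean(0),.018),3))
w=r.camera("wrist");print(w["vertical_fov"],w["cx"],w["cy"])
s=r.read_state();T=np.eye(4);T[:3,:3]=R.from_quat(s["eef_rot"]).as_matrix();T[:3,3]=s["ee_pos"]
print("wristcam in tool",np.round(np.linalg.inv(T)@w["cam_to_world"],3).tolist())
cv2.imwrite("pics/crop.png",cv2.resize(im[160:290,160:450],None,fx=2.7,fy=2.7,interpolation=cv2.INTER_CUBIC))
E
```

```text
housing px [[234.8199920654297, 257.2599792480469], [242.24000549316406, 205.31997680664062], [270.52001953125, 209.3599853515625], [263.0999755859375, 261.29998779296875]]
housing pts z~.066 [[0.547, 0.201, 0.07], [0.674, 0.184, 0.07], [0.664, 0.115, 0.07], [0.537, 0.132, 0.07]] [0.605 0.158 0.07 ]
rack px [[160.39999389648438, 251.8000030517578], [176.6999969482422, 168.39999389648438], [292.6000061035156, 191.0], [276.3999938964844, 274.3999938964844]]
[[179, 173], [174, 253], [275, 273], [289, 191]]
jig base px [[384.1000061035156, 268.1000061035156], [389.0, 190.0], [440.3999938964844, 193.1999969482422], [435.5, 271.29998779296875]] [[0.521, -0.166, 0.018], [0.72, -0.182, 0.018], [0.711, -0.312, 0.018], [0.513, -0.294, 0.018]] [ 0.615 -0.239  0.018]
61.83929440843462 314.5250157115984 236.24556864853278
wristcam in tool [[0.001, -0.952, -0.306, 0.084], [1.0, 0.0, 0.001, -0.001], [-0.001, -0.306, 0.952, -0.162], [0.0, 0.0, 0.0, 1.0]]
```

View pics/crop.png

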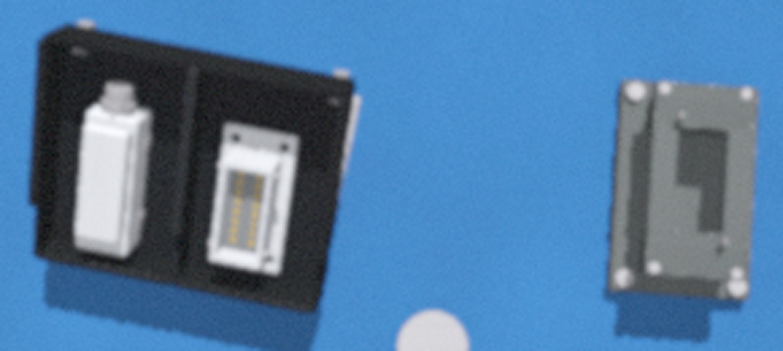

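The enlarged crop confirms it: the housing is in the right-hand bin with its flange holes visible at crop (235,135), (285,145) and (270,260), and the jig's top plate has pins at about (683,115) and (722,243).

```bash
cat >> h.py <<'E'
def housing_R(yaw): return R.from_euler("z",yaw)*R.from_euler("y",-np.radians(25))
FL=R.from_euler("x",np.pi)
E
python3 - <<'E'
from bench import r
from h import *
s=r.read_state();Rh=housing_R(np.radians(-7.6));O=np.array([.603,.158,.063])
Rt=Rh*FL;P=O+Rh.apply([0,0,.17])
print(P,delta(s,P,Rt))
E
```

```text
[0.53178602 0.16750197 0.21707232] (array([ 55.34, -55.71,   0.55]), array([-0.123,  0.425,  0.55 ]))
```

move_arm:
  targets:
    - [[3.46,-3.48,0],[0,0,0],65]
    - [[3.46,-3.48,0],[0,0,0],65]
    - [[3.46,-3.48,0],[0,0,0],65]
    - [[3.46,-3.48,0],[0,0,0],65]
    - [[3.46,-3.48,0],[0,0,0],65]
    - [[3.46,-3.48,0],[0,0,0],65]
    - [[3.46,-3.48,0],[0,0,0],65]
    - [[3.46,-3.48,0],[0,0,0],65]
    - [[3.46,-3.48,0],[0,0,0],65]
    - [[3.46,-3.48,0],[0,0,0],65]
    - [[3.46,-3.48,0],[0,0,0],65]
    - [[3.46,-3.48,0],[0,0,0],65]
    - [[3.46,-3.48,0],[0,0,0],65]
    - [[3.46,-3.48,0],[0,0,0],65]
    - [[3.46,-3.48,0],[0,0,0],65]
    - [[3.46,-3.48,0],[0,0,0],65]
    - [[0,0,0],[-0.03,0.106,0.137],65]
    - [[0,0,0],[-0.03,0.106,0.137],65]
    - [[0,0,0],[-0.03,0.106,0.137],65]
    - [[0,0,0],[-0.03,0.106,0.137],65]
  grip_force: 25

```text
time: 2.7
ee_pos: [0.5322, 0.1668, 0.2228]
eef_rot: [0.974, -0.066, 0.217, 0.013]
ft_force: [0.3, 0.7, -0.0]
width: 0.0567
grip_force: 0.0
```

```bash
python3 - <<'E'
from bench import r
from h import *
c=r.camera("wrist");s=r.read_state();cv2.imwrite("pics/w1.png",c["image"])
import pickle;pickle.dump((c,s),open("w1.pkl","wb"))
Rh=housing_R(np.radians(-7.6));O=np.array([.603,.158,.063])
print(s["time"],s["ee_pos"],s["joint_positions"],delta(s,O+Rh.apply([0,0,.17]),Rh*FL))
E
```

```text
2.75 [0.53041164 0.16828089 0.22193867] [ 0.26951674 -0.0667979  -0.78981581  1.96627775  0.2828564   0.88557382
 -2.3824802 ] (array([-0.08,  0.06,  0.5 ]), array([-0.001, -0.006, -0.009]))
```

View pics/w1.png

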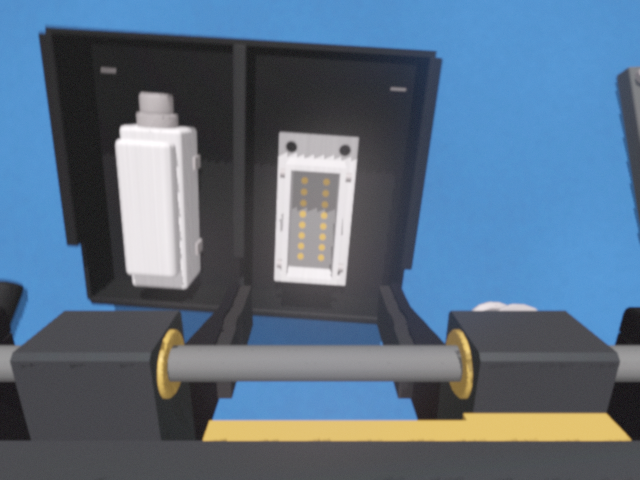

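The wrist view shows the housing in full, with its upper flange holes at (291,147) and (345,150), the shell's rim from about (278,155) to (346,284), and clear space to the bin walls on both sides.

```bash
python3 - <<'E'
from h import *
import pickle
c,s=pickle.load(open("w1.pkl","rb"));im=c["image"];g=cv2.cvtColor(im,cv2.COLOR_BGR2GRAY)
H=[]
for x,y in((291,147),(345,150)):
    w=(255-g[y-9:y+10,x-9:x+10].astype(float));w=np.clip(w-150,0,None);v,u=np.mgrid[y-9:y+10,x-9:x+10]
    H.append(np.array([(w*u).sum(),(w*v).sum()])/w.sum())
print(H)
m=((g>205)*255).astype(np.uint8);cs=cv2.findContours(m[140:300,260:370],cv2.RETR_EXTERNAL,cv2.CHAIN_APPROX_NONE,offset=(260,140))[0]
k=max(cs,key=cv2.contourArea);bp=cv2.boxPoints(cv2.minAreaRect(k));print(bp.round(1).tolist())
def onpl(p,n,P0):
    o,d=ray(c,*p);return o+d*(n@(P0-o))/(n@d)
O=np.array([.603,.158,.0627]);yaw=np.radians(-7.6)
for i in range(5):
    Rh=housing_R(yaw);n=Rh.apply([0,0,1]);a,b=[onpl(p,n,O+.006*n) for p in H]
    loc=Rh.inv().apply(a-b);yaw+=-np.arctan2(loc[0],loc[1]);
    Rh=housing_R(yaw);N=(a+b)/2-Rh.apply([.054,0,.006]);O=N+0; O[2]=.0627
    print(np.degrees(yaw),N,"hole dist",np.linalg.norm(a-b))
# shell long sides check at rim, z=48
print("rim local mm",[(1e3*Rh.inv().apply(onpl(p,n,O+.048*n)-O)).round(1).tolist() for p in bp])
Rt=Rh*FL;print("at grasp",delta(s,O+Rh.apply([0,0,.011]),Rt),"hover",delta(s,O+Rh.apply([0,0,.07]),Rt))
E
```

```text
[array([290.97119864, 146.27276578]), array([344.54039497, 149.79233992])]
[[270.29998779296875, 279.20001220703125], [279.3999938964844, 151.1999969482422], [355.79998779296875, 156.60000610351562], [346.70001220703125, 284.6000061035156]]
-11.3670087565252 [0.605041   0.15805452 0.06359326] hole dist 0.043679716806816475
-11.574660221547747 [0.60535439 0.15821636 0.06282826] hole dist 0.043787321703355545
-11.586070586247605 [0.60539574 0.15822154 0.0627184 ] hole dist 0.04380365661975635
-11.586697575168468 [0.60540147 0.15822129 0.06270264] hole dist 0.04380590992800162
-11.586732027625061 [0.60540228 0.1582212  0.06270038] hole dist 0.04380622785396129
rim local mm [[-46.3, 30.3, 48.0], [53.9, 26.6, 48.0], [53.6, -28.3, 48.0], [-46.4, -30.3, 48.0]]
at grasp (array([ 2.000e-02, -1.000e-02,  1.653e+01]), array([-0.03 , -0.006,  0.054])) hover (array([ 0.07, -0.19, 10.63]), array([-0.03 , -0.006,  0.054]))
```

move_arm:
  targets:
    - [[0,0,0],[-0.03,-0.006,0.054],65]
    - [[0.01,-0.05,2.7],[0,0,0],65]
    - [[0.02,-0.05,2.7],[0,0,0],65]
    - [[0.02,-0.05,2.7],[0,0,0],65]
    - [[0.02,-0.04,2.5],[0,0,0],65]
    - [[0,0,0],[0,0,0],65]
    - [[0,0,0],[0,0,0],65]

```text
time: 3.62
ee_pos: [0.5737, 0.1617, 0.1324]
eef_rot: [0.973, -0.092, 0.211, 0.021]
ft_force: [-1.0, 0.3, -0.5]
width: 0.0564
grip_force: 0.0
```

```bash
python3 - <<'E'
from bench import r
from h import *
s=r.read_state();Rh=housing_R(np.radians(-11.6));O=np.array([.6054,.1582,.0627])
print(s["joint_positions"],delta(s,O+Rh.apply([0,0,.011]),Rh*FL),s["ft_force"])
E
```

```text
[-0.05942686  0.13849164 -0.47864042  1.98093275  0.50126177  0.76812776
 -2.60034159] (array([-0.02, -0.28,  6.56]), array([-0.003,  0.008,  0.013])) [-1.03715284  0.27792051 -0.48690696]
```

move_arm:
  targets:
    - [[0,0,-1.5],[0,0,-0.1745],65]
    - [[0,0,-1.5],[0,0,-0.1745],65]
    - [[0,0,0],[0,0,-0.1745],65]
    - [[0,0,0],[0,0,-0.1745],65]
    - [[0,0,0],[0,0,-0.1745],65]
    - [[0,0,0],[0,0,-0.1745],65]
    - [[0,0,0],[0,0,-0.1745],65]
    - [[0,0,0],[0,0,-0.1745],65]
    - [[0,0,0],[0,0,-0.1745],65]
    - [[0,0,0],[0,0,-0.1745],65]
    - [[0,0,0],[0,0,-0.1745],65]
    - [[0,0,0],[0,0,-0.1745],65]
    - [[0,0,0],[0,0,-0.1745],65]
    - [[0,0,0],[0,0,-0.1745],65]
    - [[0,0,0],[0,0,-0.1745],65]
    - [[0,0,0],[0,0,-0.1745],65]
    - [[0,0,0],[0,0,-0.1745],65]
    - [[0,0,0],[0,0,-0.1745],65]
    - [[0,0,0],[0,0,0],65]

```text
time: 6.0
ee_pos: [0.5619, 0.1626, 0.16]
eef_rot: [0.094, 0.973, -0.021, 0.212]
ft_force: [0.9, 0.8, -0.1]
width: 0.0563
grip_force: 0.0
```

```bash
cat > g.py <<'E'
from bench import r
from h import *
s=r.read_state();Rh=housing_R(np.radians(-11.6));O=np.array([.6054,.1582,.0627])
Rt=Rh*FL*R.from_euler("z",np.pi)
print(s["joint_positions"],delta(s,O+Rh.apply([0,0,.011]),Rt),delta(s,O+Rh.apply([0,0,.07]),Rt),s["ft_force"])
E
python3 g.py
```

```text
[ 0.11478618  0.09687308 -0.66425274  1.96875285  0.47504115  0.824217
  0.56177293] (array([0.1 , 0.42, 9.56]), array([ 0.002, -0.007,  0.009])) (array([0.15, 0.44, 3.66]), array([ 0.002, -0.007,  0.009])) [ 0.90942734  0.84439195 -0.12973848]
```

move_arm:
  targets:
    - [[0.1,0.42,0],[0.002,-0.007,0.009],65]
    - [[0,0,2.5],[0,0,0],65]
    - [[0,0,2.0],[0,0,0],65]
    - [[0,0,1.5],[0,0,0],65]
    - [[0,0,1.2],[0,0,0],65]
    - [[0,0,1.2],[0,0,0],65]
    - [[0,0,0],[0,0,0],65]
    - [[0,0,0],[0,0,0],65]

```text
time: 7.0
ee_pos: [0.5963, 0.1605, 0.0827]
eef_rot: [0.098, 0.971, -0.022, 0.215]
ft_force: [-0.7, -0.0, -0.2]
width: 0.0568
grip_force: 0.0
```

```bash
python3 g.py; python3 - <<'E'
from bench import r
from h import *
cv2.imwrite("pics/w2.png",r.camera("wrist")["image"])
E
```

```text
[ 0.0551754   0.27317309 -0.60393841  1.97327108  0.69117621  0.71460438
  0.38368518] (array([-0.  , -0.04,  1.11]), array([ 0.   , -0.001,  0.001])) (array([ 0.  , -0.04, -4.79]), array([ 0.   , -0.001,  0.001])) [-0.67112083 -0.02245845 -0.21378047]
```

View pics/w2.png

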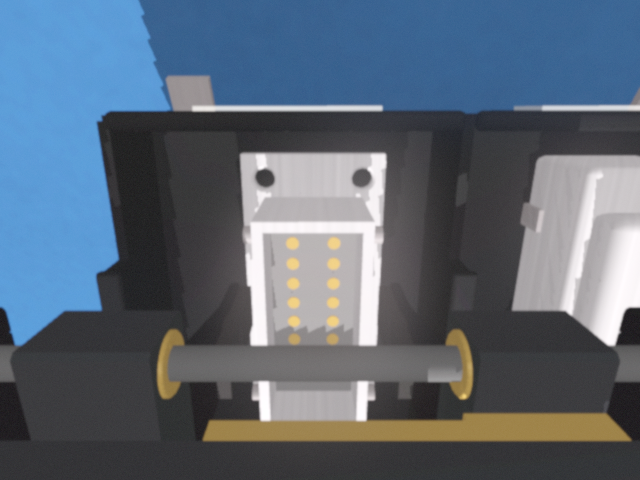

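The view looks down the slope with the fingers straddling the shell (rim edges at columns 252 and 378, centred at 315) and the lower flange holes visible at (265,177) and (362,177). I'm going down the last centimetre and closing.

move_arm:
  targets:
    - [[0,0,0.5],[0,0,0],65]
    - [[0,0,0.5],[0,0,0],65]
    - [[0,0,0],[0,0,0],65]
    - [[0,0,0],[0,0,0],30]
    - [[0,0,0],[0,0,0],30]
    - [[0,0,0],[0,0,0],30]
    - [[0,0,0],[0,0,0],30]
    - [[0,0,0],[0,0,0],30]
  grip_force: 40

```text
time: 8.05
ee_pos: [0.6004, 0.1594, 0.0734]
eef_rot: [0.098, 0.971, -0.022, 0.215]
ft_force: [-2.0, -0.3, 1.7]
width: 0.0436
grip_force: 40.0
```

```bash
python3 g.py
```

```text
[ 0.04819248  0.29407565 -0.59353712  1.97170511  0.714957    0.70251805
  0.36654982] (array([-0.02, -0.02,  0.09]), array([ 0.   , -0.001,  0.002])) (array([-0.01, -0.02, -5.81]), array([ 0.   , -0.001,  0.002])) [-1.95536363 -0.26794161  1.67256801]
```

```bash
python3 - <<'E'
from bench import r
from h import *
s=r.read_state();R0=R.from_quat(s["eef_rot"])
s1=dict(s);s1["ee_pos"]=s["ee_pos"]+R0.apply([0,0,-.13]);print(s1["ee_pos"])
y=np.radians(-4.6);Rt=R.from_euler("z",y)*FL*R.from_euler("z",np.pi)
print("level:",delta(s1,s1["ee_pos"],Rt))
s2=dict(s1);s2["eef_rot"]=Rt.as_quat()
P=np.array([.615,-.239,0])+R.from_euler("z",y).apply([.05,.13,.195]);print("P",P,"then",delta(s2,P,Rt))
E
```

```text
[0.54666523 0.17040874 0.19124493]
level: (array([0., 0., 0.]), array([-0.027,  0.435, -0.119]))
P [ 0.6752648  -0.11342869  0.195     ] then (array([-15.09, -27.26,  -0.38]), array([0., 0., 0.]))
```

move_arm:
  targets:
    - [[0,0,-1],[0,0,0],30]
    - [[0,0,-2],[0,0,0],30]
    - [[0,0,-3],[0,0,0],30]
    - [[0,0,-3.5],[0,0,0],30]
    - [[0,0,-3.5],[0,0,0],30]
    - [[0,0,-1],[-0.007,0.109,-0.03],30]
    - [[0,0,-1],[-0.007,0.109,-0.03],30]
    - [[0,0,-1],[-0.007,0.109,-0.03],30]
    - [[0,0,0],[-0.006,0.108,-0.029],30]

```text
time: 9.18
ee_pos: [0.5372, 0.1725, 0.2211]
eef_rot: [0.039, 0.999, 0.001, -0.001]
ft_force: [-0.2, 0.4, -2.9]
width: 0.0435
grip_force: 40.0
```

```bash
python3 - <<'E'
from bench import r
from h import *
s=r.read_state();y=np.radians(-4.6);Rt=R.from_euler("z",y)*FL*R.from_euler("z",np.pi)
print(s["width"],s["grip_force"],delta(s,np.array([.675,-.113,.195]),Rt),s["joint_positions"])
E
```

```text
0.04352726534100995 39.9979495536536 (array([-15.97, -27.39,   2.54]), array([ 0.001, -0.002,  0.002])) [ 0.16275593  0.26364053 -0.6530285   1.59871855  0.16126854  1.33581094
  0.98133762]
```

move_arm:
  targets:
    - [[-1,-1.7,0],[0,0,0],30]
    - [[-2,-3.4,0],[0,0,0],30]
    - [[-2,-3.4,0],[0,0,0],30]
    - [[-2,-3.4,0],[0,0,0],30]
    - [[-2,-3.4,0],[0,0,0],30]
    - [[-2,-3.4,0.5],[0,0,0],30]
    - [[-2,-3.4,0.6],[0,0,0],30]
    - [[-2,-3.4,0.7],[0,0,0],30]
    - [[-1,-1.9,0.7],[0,0,0],30]
    - [[0,0,0],[0,0,0],30]
    - [[0,0,0],[0,0,0],30]
    - [[0,0,0],[0,0,0],30]

```text
time: 10.68
ee_pos: [0.6749, -0.1121, 0.195]
eef_rot: [0.039, 0.999, 0.0, 0.0]
ft_force: [0.1, -0.5, -3.0]
width: 0.0439
grip_force: 40.0
```

```bash
python3 - <<'E'
from bench import r
from h import *
import pickle
c=r.camera("wrist");s=r.read_state();cv2.imwrite("pics/w3.png",c["image"]);pickle.dump((c,s),open("w3.pkl","wb"))
print(s["time"],s["ee_pos"],np.degrees(R.from_quat(s["eef_rot"]).as_rotvec()))
E
```

```text
10.725 [ 0.67491831 -0.11237445  0.19497521] [7.02573297e+00 1.79839653e+02 1.81452399e-02]
```

View pics/w3.png

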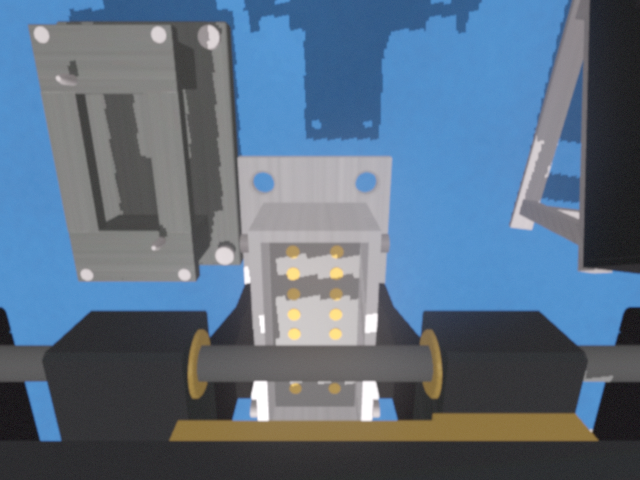

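The wrist view shows the jig at left with pins near (65,79) and (157,245), and the held housing level with its flange holes at (263,182) and (367,182). I'll enlarge the pins.

```bash
python3 - <<'E'
from h import *
im=cv2.imread("pics/w3.png")
f=lambda x0,y0:cv2.resize(im[y0:y0+40,x0:x0+40],(390,390),interpolation=cv2.INTER_NEAREST)
cv2.imwrite("pics/pins.png",np.hstack([f(45,60),f(135,225)]))
E
```

```text
(no output)
```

View pics/pins.png

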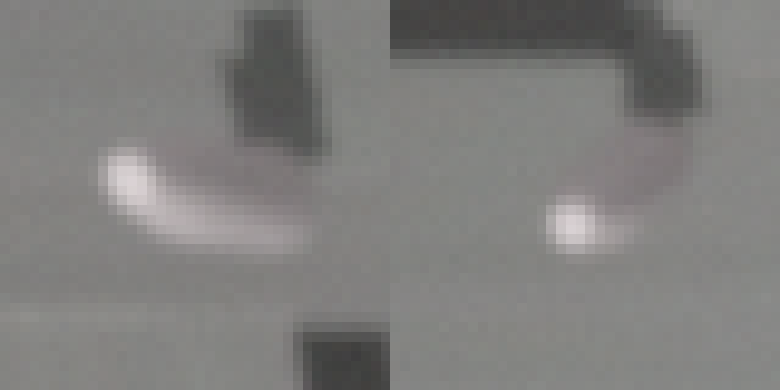

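The crops show pin A's tip at full-image (57.8,77.8) with its base near (75,80), and pin B's tip at (153.3,247.8) with its base near (162.5,240).

```bash
python3 - <<'E'
from h import *
import pickle
c,s=pickle.load(open("w3.pkl","rb"));im=c["image"]
a,b=onz(c,(57.8,77.8),.099),onz(c,(153.3,247.8),.099);print("tips",a,b,np.linalg.norm(a-b))
# pin at far(+x) end is b (lower in picture)
d=b-a;phi=np.arctan2(d[1],d[0]);print("jig yaw",np.degrees(phi)-np.degrees(np.arctan2(22,54)));J=(a+b)/2
a2,b2=onz(c,(75,80),.084),onz(c,(162.5,240),.084);print("bases",a2,b2,(a2+b2)/2,np.linalg.norm(a2-b2))
g=cv2.cvtColor(im,cv2.COLOR_BGR2GRAY);sat=im.max(2).astype(int)-im.min(2)
def blob(m,x,y,q):
    k=(m[y-q:y+q+1,x-q:x+q+1]*255).astype(np.uint8);n,l,st,ce=cv2.connectedComponentsWithStats(k)
    i=1+np.argmax(st[1:,4]);return ce[i]+[x-q,y-q],st[i,4]
S=[blob(g>165,x,y,12) for x,y in((41,35),(159,35),(87,274),(185,274))];print("screws",[(p.round(1).tolist(),n) for p,n in S])
W=[onz(c,p,.085) for p,n in S];print("screw centre",sum(W)/4,"yaws",[np.degrees(np.arctan2(*(W[i+2]-W[i])[1::-1])) for i in(0,1)],np.linalg.norm(W[2]-W[0]),np.linalg.norm(W[1]-W[0]))
H=[blob(sat>60,x,y,13) for x,y in((263,182),(367,182))];print("holes",[(p.round(1).tolist(),n) for p,n in H])
u,v=[onz(c,p,s["ee_pos"][2]-.012+.003) for p,_ in H];print(u,v,np.linalg.norm(u-v))
e=u-v if (u-v)[1]>0 else v-u;hy=np.arctan2(-e[0],e[1]);O=(u+v)/2+R.from_euler("z",hy).apply([.054,0,0])
print("housing yaw",np.degrees(hy),"O",O,"tcp",s["ee_pos"],"tool yaw",np.degrees(R.from_quat(s["eef_rot"]).as_euler("zyx")))
pickle.dump((J,phi-np.arctan2(22,54),O,hy),open("m.pkl","wb"))
E
```

```text
tips [ 0.56089687 -0.25760846  0.099     ] [ 0.67242387 -0.22197552  0.099     ] 0.11708108294085501
jig yaw -4.447635339843281
bases [ 0.56135973 -0.25589882  0.084     ] [ 0.67185644 -0.22098799  0.084     ] [ 0.61660809 -0.23844341  0.084     ] 0.11588049831776948
screws [([41.0, 34.2], np.int32(205)), ([158.1, 34.3], np.int32(208)), ([86.2, 274.4], np.int32(126)), ([183.9, 274.3], np.int32(132))]
screw centre [ 0.61659015 -0.23966872  0.085     ] yaws [np.float64(-4.469948498428029), np.float64(-4.442471329609342)] 0.16015911781489328 0.07203734254852641
holes [([263.4, 181.9], np.int32(306)), ([365.4, 181.8], np.int32(303))]
[ 0.61845789 -0.12914197  0.18597521] [ 0.62180014 -0.08527206  0.18597521] 0.04399704480516821
housing yaw -4.356692255730736 O [ 0.67397298 -0.11130914  0.18597521] tcp [ 0.67491831 -0.11237445  0.19497521] tool yaw [-1.75525569e+02  2.35953987e-02 -1.79989360e+02]
```

move_arm:
  targets:
    - [[0.47,-1.32,0],[0,0,0.002],30]
    - [[0.85,-2.4,0],[0,0,0],30]
    - [[0.85,-2.4,0],[0,0,0],30]
    - [[0.85,-2.4,0],[0,0,0],30]
    - [[0.85,-2.4,0],[0,0,0],30]
    - [[0.85,-2.33,0],[0,0,0],30]
    - [[0,0,1.0],[0,0,0],30]
    - [[0,0,1.5],[0,0,0],30]
    - [[0,0,1.5],[0,0,0],30]
    - [[0,0,1.5],[0,0,0],30]
    - [[0,0,1.0],[0,0,0],30]
    - [[0,0,0.7],[0,0,0],30]
    - [[0,0,0.4],[0,0,0],30]
    - [[0,0,0],[0,0,0],30]
    - [[0,0,0],[0,0,0],30]
    - [[0,0,0],[0,0,0],30]

```text
time: 12.72
ee_pos: [0.6172, -0.242, 0.1188]
eef_rot: [0.041, 0.999, -0.0, 0.0]
ft_force: [0.0, 0.5, -3.0]
width: 0.0441
grip_force: 40.0
```

```bash
python3 - <<'E'
from bench import r
from h import *
import pickle
c=r.camera("wrist");s=r.read_state();pickle.dump((c,s),open("w4.pkl","wb"))
J,jy,O,hy=pickle.load(open("m.pkl","rb"));J=np.array([.6166,-.2397,0]);c0,s0=pickle.load(open("w3.pkl","rb"))
Rr=R.from_quat(s["eef_rot"])*R.from_quat(s0["eef_rot"]).inv()
On=s["ee_pos"]+Rr.apply(O-[0,0,.003]-s0["ee_pos"])
print(s["ee_pos"],"origin",On,"err tool cm",100*R.from_quat(s["eef_rot"]).inv().apply(J+[0,0,.084]-On),"yaw/tilt",np.degrees(Rr.as_rotvec()))
im=c["image"];cv2.imwrite("pics/w4.png",cv2.resize(im[130:230,220:410],None,fx=4,fy=4,interpolation=cv2.INTER_NEAREST))
E
```

```text
[ 0.61716398 -0.24199806  0.11871296] origin [ 0.61621788 -0.24093362  0.10671295] err tool cm [-0.02793352  0.12648345  2.27127264] yaw/tilt [-0.02104661  0.02279705 -0.21502981]
```

View pics/w4.png

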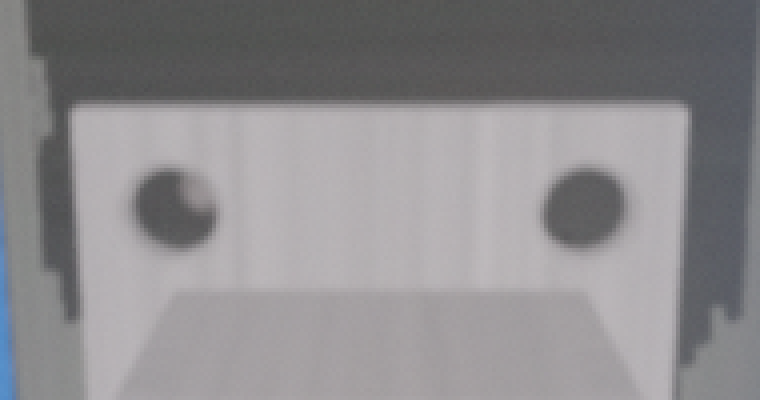

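Through the left flange hole (crop centre (175,208)) the pin tip shows off-centre at about (197,192), so a small correction is needed. The right hole is empty, as expected.

```bash
python3 - <<'E'
from h import *
import pickle
c,s=pickle.load(open("w4.pkl","rb"));px=lambda x,y:((x-1.5)/4+220,(y-1.5)/4+130)
h=onz(c,px(175,208),.1097);h2=onz(c,px(584,208),.1097);t=onz(c,px(200,192),.099)
print(h,h2,np.linalg.norm(h-h2),t,"pin-hole in tool mm",1e3*R.from_quat(s["eef_rot"]).inv().apply(t-h))
e=h2-h;print("housing yaw",np.degrees(np.arctan2(-e[0],e[1])),"O",(h+h2)/2+R.from_euler("z",np.radians(-4.5)).apply([.054,0,0]))
E
```

```text
[ 0.56060118 -0.25886043  0.1097    ] [ 0.56415944 -0.21491946  0.1097    ] 0.044084807098706914 [ 0.56078648 -0.25733532  0.099     ] pin-hole in tool mm [-0.05968877  1.53708895 10.69972418]
housing yaw -4.6296029008412685 O [ 0.61621384 -0.24112674  0.1097    ]
```

move_arm:
  targets:
    - [[-0.02,0.14,0],[0,0,-0.002],30]
    - [[0,0,0],[0,0,0],30]
    - [[0,0,0.3],[0,0,0],30]
    - [[0,0,0.3],[0,0,0],30]
    - [[0,0,0.3],[0,0,0],30]
    - [[0,0,0.3],[0,0,0],30]
    - [[0,0,0.2],[0,0,0],30]
    - [[0,0,0],[0,0,0],30]
    - [[0,0,0],[0,0,0],30]

```text
time: 13.9
ee_pos: [0.6174, -0.2406, 0.1045]
eef_rot: [0.04, 0.999, -0.0, -0.0]
ft_force: [0.3, -0.4, -2.3]
width: 0.0434
grip_force: 40.0
```

```bash
python3 - <<'E'
from bench import r
from h import *
c=r.camera("wrist");s=r.read_state();print(s["ee_pos"],s["ft_force"],s["torque"])
cv2.imwrite("pics/w5.png",cv2.resize(c["image"][130:230,220:410],None,fx=4,fy=4,interpolation=cv2.INTER_NEAREST))
E
```

```text
[ 0.61742753 -0.2406081   0.10458127] [-0.04693428 -0.37540983 -2.88133911] [ 0.10383853 -0.12162292  0.03206684]
```

View pics/w5.png

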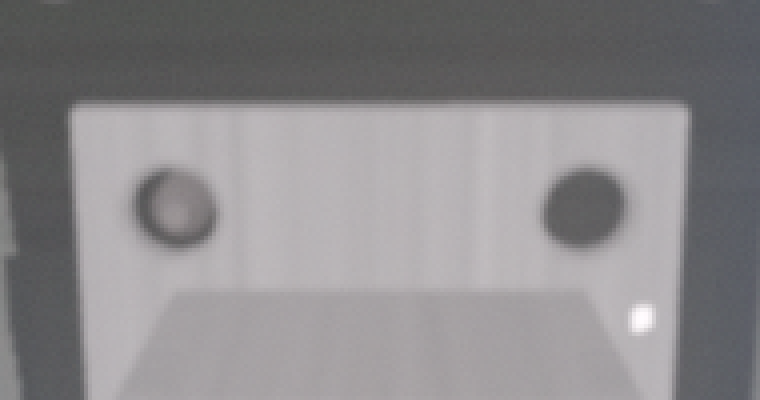

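The pin now stands inside the left hole at about (180,205) and there's no contact force. I'm lowering the rest slowly.

move_arm:
  targets:
    - [[0,0,0.15],[0,0,0],30]
    - [[0,0,0.15],[0,0,0],30]
    - [[0,0,0.15],[0,0,0],30]
    - [[0,0,0.15],[0,0,0],30]
    - [[0,0,0.1],[0,0,0],30]
    - [[0,0,0],[0,0,0],30]
    - [[0,0,0],[0,0,0],30]

```text
time: 14.82
ee_pos: [0.6174, -0.2406, 0.0975]
eef_rot: [0.04, 0.999, -0.0, -0.0]
ft_force: [0.3, -0.9, -3.1]
width: 0.0436
grip_force: 40.0
```

move_arm:
  targets:
    - [[0,0,0.06],[0,0,0],30]
    - [[0,0,0.06],[0,0,0],30]
    - [[0,0,0.04],[0,0,0],30]
    - [[0,0,0],[0,0,0],30]
    - [[0,0,0],[0,0,0],30]

```text
time: 15.45
ee_pos: [0.6173, -0.2405, 0.0958]
eef_rot: [0.04, 0.999, 0.0, -0.0]
ft_force: [-1.1, -0.8, -1.8]
width: 0.0434
grip_force: 40.0
```

move_arm:
  targets:
    - [[0,0,0.04],[0,0,0],30]
    - [[0,0,0],[0,0,0],30]
    - [[0,0,0],[0,0,0],30]

```text
time: 15.82
ee_pos: [0.6173, -0.2406, 0.0958]
eef_rot: [0.04, 0.999, -0.0, -0.0]
ft_force: [-4.4, 1.2, 5.0]
width: 0.0437
grip_force: 40.0
```

move_arm:
  targets:
    - [[0,0,0.04],[0,0,0],30]
    - [[0,0,0],[0,0,0],30]
    - [[0,0,0],[0,0,0],30]

```text
time: 16.2
ee_pos: [0.6173, -0.2406, 0.0958]
eef_rot: [0.04, 0.999, -0.0, -0.0]
ft_force: [-5.9, 1.9, 7.7]
width: 0.0438
grip_force: 40.0
```

The flange is seated: TCP at 95.8 mm matches the 96 mm expected, with about 10 N of contact. Releasing.

move_arm:
  targets:
    - [[0,0,0],[0,0,0],60]
    - [[0,0,0],[0,0,0],65]
    - [[0,0,0],[0,0,0],65]
    - [[0,0,0],[0,0,0],65]
    - [[0,0,-0.5],[0,0,0],65]
    - [[0,0,-1.5],[0,0,0],65]
    - [[0,0,-2.5],[0,0,0],65]
    - [[0,0,-3],[0,0,0],65]
    - [[0,0,-3],[0,0,0],65]
    - [[0,0,-2],[0,0,0],65]
    - [[0,0,0],[0,0,0],65]

```text
time: 17.58
ee_pos: [0.6182, -0.2407, 0.2219]
eef_rot: [0.04, 0.999, -0.0, 0.001]
ft_force: [-0.4, -0.5, -0.0]
width: 0.0566
grip_force: 0.0
```

```bash
python3 - <<'E'
from bench import r
from h import *
s=r.read_state();print(s["ee_pos"],s["width"],s["ft_force"])
a=r.camera("wrist")["image"];b=r.camera("side")["image"][130:260,250:410]
cv2.imwrite("pics/end.png",np.hstack([cv2.resize(a,(440,330)),cv2.resize(b,(360,330))]))
E
```

```text
[ 0.61815293 -0.24071031  0.22193693] 0.056645279397262875 [-0.44023736 -0.53074586 -0.01971848]
```

View pics/end.png

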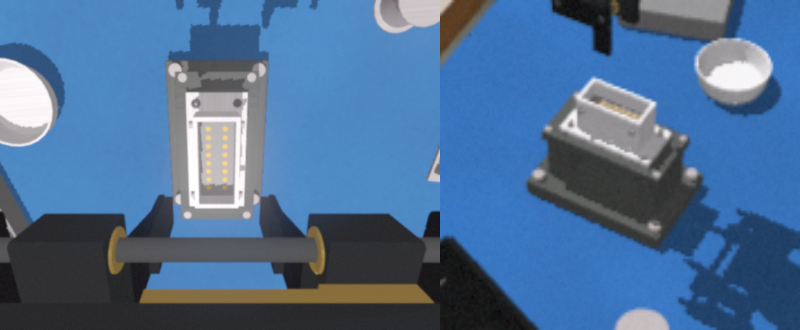

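The housing sits flush on the jig with the pin showing in its hole near (197,103). The gripper is clear and the bystanders in view look undisturbed.

```bash
python3 -c "
from bench import r
print(r.close_job())"
```

```text
the job is handed in; nothing more can be done
None
```

The housing is seated flush over both pins of the jig and released, the job is handed in at about 18 s, and I moved none of the bystanders; one caution is that joint 7 briefly read -2.6003 rad against its -2.6 limit early on, before I turned the gripper half round.

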